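# Touch-dry check of painted clay medallions

### The arm

A 6-joint arm with a two-finger parallel gripper is mounted at the origin on the work surface. World frame = base frame: x ahead of the robot, y to its left, z up, the work surface at z = 0. Lengths are in m, angles in rad, forces in N, time in s.
With the tool pointing down it reaches from about 0.3 to 1 m from the base axis. Payload 5.1 kg.
Tool frame: the origin (TCP) lies where the fingers leave the gripper's body, on its centre line; the fingertips stand 78 mm ahead of it and the grasp point (between the pads) lies 59 mm ahead of it; z points along the fingers, y is the line along which they close (so a half turn about z gives the same grasp; the last joint's range is limited). The gripper opens to 95 mm and grips with 3 to 60 N. Pads are 20 mm wide; open, the fingers measure 119 mm over their backs; the gripper's body (75 mm by 180 mm) begins 59 mm behind the grasp point.
Start: joints at [-1.214, 0.124, 1.65, -0, 1.367, -0.083], TCP at [0.277, -0.588, 0.292] pointing down, gripper open.
Joint ranges: [-2.61, 2.61], [-1.02, 2.33], [0.03, 2.71], [-1.35, 4.49], [0.32, 2.68], [-2.91, 2.91]. Speed limits (rad/s): [2.57, 2.57, 3.14, 3.14, 3.14, 3.14].

### API

Orientations are given as [roll, pitch, yaw] about the fixed x, y, z axes, in that order (R = Rz(yaw) Ry(pitch) Rx(roll)).
In Python, from cell import r gives the robot as it stands.
- The arm moves only by the tool arm_command, never from a script. Its arguments are lists of equal length, an entry for each row: "jaw": the opening, from -1 (shut) to 1 (fully open); "travel": the shift along the tool's x, y, z normalised to -1 to 1, where 1 is 0.1 m, a list of three; "rot": the turn, a rotation vector about the tool's x, y, z normalised to -1 to 1, where 1 is 1.5 rad, a list of three. In form: {"jaw": [jaw, ...], "travel": [[dx, dy, dz], ...], "rot": [[rx, ry, rz], ...]}. A call has 1 to 20 rows; each row is the pose to reach, as a shift and turn from the pose commanded when the call began, along the tool's axes at that moment; what a row does not reach only later rows make up. A row lasts 1/12 s, in which the tool goes at most 41.7 mm and 7.16 degrees, less where a joint would pass 70% of its speed; a pose out of reach is approached as far as the arm can. A call with a number of a shift or a turn outside -1 to 1 is refused whole. A call with a gripper value outside its range is refused whole. The fingers move at their own pace and stop on an object; the grip force is fixed at half the most. Time passes only in rows, so rows that repeat a pose let the fingers close. It gives the time, the measured TCP pose, the force, the opening and the grip force at its end, in the units of the state.
- r.sense(): the state, without advancing time (a new reading comes with each control period).
- r.camera(name): name is "scene" or "top" or "wrist"; returns a dict with "pixels" (384x512x3 uint8, red, green, blue), "fx", "fy", "cx", "cy" (pixels), "R" (3x3) and "t" (3): a world point X has camera coordinates R X + t; the wrist camera has in their place "T_tool_cam" (4x4, takes a point from camera to tool coordinates, whose origin is the TCP and whose axes are the flange's). Camera axes: x right, y down, z forward; pixel columns grow to the right and rows downward; lengths in m; the calibration is good to about 2 mm. The wrist camera is an equidistant fisheye: a pixel r from the principal point sees the ray r / f radians off the axis. A picture is of the moment at which its call begins: read the wrist's pose just before it. There is no depth.
- r.close_job(): hands the job in; it is judged then, once.
Trained networks look in a picture, given as the dict that the camera call returned (one of the last four; its "shot" number tells which), for a name from the list of things; names that differ only in an ending like _2 or _b are one class to them, and where a whole thing is asked for, a point or a joint stands for the part that bears it (a point fixed in the world has none). Each returns a list of dicts, best first, with "score" (0 to 1); they miss things now and then, are a little off and sometimes report something else, mostly with a low value. They report only what shows in the picture. A call takes as long as a camera call. They do not tell look-alikes from the thing itself.
- r.recognise(picture, name): "rect" ([left, top, right, bottom] in pixels, round what is visible of it).
The state is a dict: "time": time; "q": joint angles; "joint_velocities": joint speeds; "joint_torque": joint torques, N m; "eef_pos": TCP position; "ee_rot": TCP orientation; "wrist_force": force on the tool from outside, world axes, zero at the start; "ft_torque": the same for the moment, N m; "grip_width": opening from 0.0 (shut) to 1.0 (fully open); "grasp_force": force on a finger pad.
Only numpy, scipy, OpenCV 4.12 (cv2) and the standard library are available. Lean on these libraries where they do the work, as an engineer would, in place of code of your own. Each camera call takes 0.05 s, during which the arm holds its last target. There are 200 camera calls.

### The job

Check the painted medallions for dryness in the order in which they were painted: with the fingertips lightly touch the raised figure of the fir tree first, then the house, then the star, each time just firmly enough that the rest under it sinks a few millimetres, where it stays as the mark that it was checked. Do not pick up or displace any medallion, press none hard, and do not touch the medallion with the heart, which is still wet. Leave the jars, bottles and tools as they stand.

Things in the scene. Friction and masses are not known exactly. Their poses are not given: they have to be found in the camera images.
- fir_top (a point): Spot on the middle of the flat top of the raised figure 'fir': a fir tree made of four bars across, one narrower than the last, over a short trunk; 72 mm long, 60 mm wide at the lowest branches, 12 mm at the top. z up; x runs along the figure to its top (the tree's tip, the roof, the heart's lobes). The spot starts 43 mm above the table.
- house_top (a point): Spot on the middle of the flat top of the raised figure 'house': a house, a 44 mm wide and 32 mm high rectangle under a pointed gable roof with a small chimney; about 57 mm high, 51 mm wide at the eaves. z up; x runs along the figure to its top (the tree's tip, the roof, the heart's lobes). The spot starts 43 mm above the table.
- star_top (a point): Spot on the middle of the flat top of the raised figure 'star': an eight-pointed star, 54 mm across its points. z up; x runs along the figure to its top (the tree's tip, the roof, the heart's lobes). The spot starts 43 mm above the table.
- heart_top (a point): Spot on the middle of the flat top of the raised figure 'heart': a heart, about 58 mm wide and 53 mm long. z up; x runs along the figure to its top (the tree's tip, the roof, the heart's lobes). The spot starts 43 mm above the table.
- fir: The raised pale figure 'fir' itself, 6 mm thick, fixed on its medallion; origin at its underside, 6 mm below point fir_top.
- medal_fir: Loose round brown clay medallion carrying the fir figure: 90 mm diameter, 9 mm thick, about 0.12 kg with the figure, origin at the centre of its underside, 28 mm above the table at the start. It lies on a round dark wooden rest (108 mm diameter, 6 mm thick) between four steel pins, 6 mm thick, that stand just outside its edge and end 4 mm above the rest, lower than the medallion's top.
- rest_fir (a joint): How far the rest under the fir medallion has sunk, in m: 0 at the start (up), 0.010 at its bottom stop. It slides straight down under a push of about 2 N on the medallion, at any depth, and stays where it is left: it does not spring back. On the bottom stop it is rigid.
- house: The raised pale figure 'house' itself, 6 mm thick, fixed on its medallion; origin at its underside, 6 mm below point house_top.
- medal_house: Loose round brown clay medallion carrying the house figure: 90 mm diameter, 9 mm thick, about 0.12 kg with the figure, origin at the centre of its underside, 28 mm above the table at the start. It lies on a round dark wooden rest (108 mm diameter, 6 mm thick) between four steel pins, 6 mm thick, that stand just outside its edge and end 4 mm above the rest, lower than the medallion's top.
- rest_house (a joint): How far the rest under the house medallion has sunk, in m: 0 at the start (up), 0.010 at its bottom stop. It slides straight down under a push of about 2 N on the medallion, at any depth, and stays where it is left: it does not spring back. On the bottom stop it is rigid.
- star: The raised pale figure 'star' itself, 6 mm thick, fixed on its medallion; origin at its underside, 6 mm below point star_top.
- medal_star: Loose round brown clay medallion carrying the star figure: 90 mm diameter, 9 mm thick, about 0.12 kg with the figure, origin at the centre of its underside, 28 mm above the table at the start. It lies on a round dark wooden rest (108 mm diameter, 6 mm thick) between four steel pins, 6 mm thick, that stand just outside its edge and end 4 mm above the rest, lower than the medallion's top.
- rest_star (a joint): How far the rest under the star medallion has sunk, in m: 0 at the start (up), 0.010 at its bottom stop. It slides straight down under a push of about 2 N on the medallion, at any depth, and stays where it is left: it does not spring back. On the bottom stop it is rigid.
- heart: The raised pale figure 'heart' itself, 6 mm thick, fixed on its medallion; origin at its underside, 6 mm below point heart_top.
- medal_heart: Loose round brown clay medallion carrying the heart figure: 90 mm diameter, 9 mm thick, about 0.12 kg with the figure, origin at the centre of its underside, 28 mm above the table at the start. It lies on a round dark wooden rest (108 mm diameter, 6 mm thick) between four steel pins, 6 mm thick, that stand just outside its edge and end 4 mm above the rest, lower than the medallion's top.
- rest_heart (a joint): How far the rest under the heart medallion has sunk, in m: 0 at the start (up), 0.010 at its bottom stop. It slides straight down under a push of about 2 N on the medallion, at any depth, and stays where it is left: it does not spring back. On the bottom stop it is rigid.
- jar: Loose white-capped paint jar, 58 mm diameter, 72 mm tall, among the medallions; leave it alone. Origin at the centre of its underside.
- pot: Loose small paint pot with black cap, 42 mm diameter, 50 mm tall, among the medallions; leave it alone. Origin at the centre of its underside.
- tin: Loose small metal tin, 46 mm diameter, 55 mm tall, among the medallions; leave it alone. Origin at the centre of its underside.
- glue: Loose yellow bottle with red cap, 72 mm diameter, 170 mm tall, behind the work; leave it alone. Origin at the centre of its underside.
- varnish: Loose white bottle with black cap, 48 mm diameter, 130 mm tall, behind the work; leave it alone. Origin at the centre of its underside.
- brush: Loose flat brush lying along its own x, bristles to +x, 180 mm long; leave it alone. Origin at the centre of its underside.
- eraser: Loose dark rubber block, 55 x 35 x 18 mm; leave it alone. Origin at the centre of its underside.
Not all that is in view belongs to the job. What is shaped like the medal_fir but green is not meant.

How it is judged:
On the way, in this order (a step that is already met when the one before it is completed fails the run):
1. the fir tree is touched with the fingertips and its rest sinks by over 2 mm, the other rests still up (contact force between the fingers and fir above 0.5 N and value of joint rest_fir above 0.002 m and value of joint each of rest_house, rest_star, rest_heart below 0.001 m), for 0.05 s.
2. then the house is touched and its rest sinks by over 2 mm, the star's still up (contact force between the fingers and house above 0.5 N and value of joint each of rest_house, rest_fir above 0.002 m and value of joint each of rest_star, rest_heart below 0.001 m), for 0.05 s.
3. then the star is touched and its rest sinks by over 2 mm (contact force between the fingers and star above 0.5 N and value of joint each of rest_star, rest_fir, rest_house above 0.002 m and value of joint rest_heart below 0.001 m), for 0.05 s.
At the end, for the whole second after the job is handed in: The rests of the fir, house and star have each sunk by more than 2 mm and stay so, the heart's rest is still up (under 1 mm), and all four medallions lie flat and still on their rests, within 15 mm (heart: 5 mm) of where they began, sinking included (value of joint each of rest_fir, rest_house, rest_star above 0.002 m and value of joint rest_heart below 0.001 m and distance of each of medal_fir, medal_house, medal_star from where it was at the start of the episode below 0.015 m and distance of medal_heart from where it was at the start of the episode below 0.005 m and angle between each of medal_fir, medal_house, medal_star, medal_heart's own z axis and vertical below 0.06 rad and linear speed of each of medal_fir, medal_house, medal_star, medal_heart below 0.02 m/s); the robot touches nothing.
It fails at once if the house or star rest is pushed down before the one that comes before it in the order ((value of joint rest_house above 0.002 m and value of joint rest_fir below 0.001 m) or (value of joint rest_star above 0.002 m and value of joint rest_house below 0.001 m)).
It fails at once if a medallion is lifted off its rest by 6 mm or more, or tipped (height (world z) of any of medal_fir, medal_house, medal_star, medal_heart above 0.034 m or angle between any of medal_fir, medal_house, medal_star, medal_heart's own z axis and vertical above 0.2 rad).
It fails at once if a medallion is pressed with more than 15 N (contact force between any of the fingers, the arm and medal_fir above 15 N or contact force between any of the fingers, the arm and medal_house above 15 N or contact force between any of the fingers, the arm and medal_star above 15 N).
It fails at once if the robot touches the wet heart medallion (contact force between any of the fingers, the arm and medal_heart above 0.3 N).
It fails at once if a bystander is shifted by more than 20 mm or knocked over (distance of any of jar, pot, tin, glue, varnish, brush, eraser from where it was at the start of the episode above 0.02 m).
It also fails if it takes over 48 s, if anything falls off the work surface, if the arm or the gripper's body presses on something with over 40 N, if the wrist force passes 120 N, or if a joint passes its speed limit or range.

## Working session

There is one attempt and no reset: what is moved stays moved. The work goes in short steps, Python scripts to look and compute and a tool call to move; the robot and the scene stay as the last step left them, time stands still between calls to the robot, and variables do not carry over. Pictures are saved under pics/ and viewed, at most 10 in all, crops included, and the job is handed in when it is done.

Besides the shell and the picture viewer there is one more tool, called after "Call:" by a JSON object that holds its "method" and its "body". arm_command: Moves the arm, as the interface text tells. Its arguments: {"type":"object","properties":{"jaw":{"type":"array","items":{"type":"number"}},"travel":{"type":"array","items":{"type":"array","items":{"type":"number","minimum":-1,"maximum":1}}},"rot":{"type":"array","items":{"type":"array","items":{"type":"number","minimum":-1,"maximum":1}}}},"required":["jaw","travel","rot"]}

```bash
mkdir -p pics; cat > h.py <<'E'
import numpy as np,cv2
from cell import r
def ray(c,u,v):
    R=np.array(c["R"]);t=np.array(c["t"]);d=R.T@np.array([(u-c["cx"])/c["fx"],(v-c["cy"])/c["fy"],1]);return -R.T@t,d
def atz(c,u,v,z):
    o,d=ray(c,u,v);return o+d*(z-o[2])/d[2]
E
python3 - <<'E'
from h import *
s=r.sense();print(s["eef_pos"],s["ee_rot"],s["time"])
for n in ["top","scene"]:
    c=r.camera(n);cv2.imwrite(f"pics/{n}.png",cv2.resize(c["pixels"][:,:,::-1],(800,600)))
    for k in ["fir","house","star","heart","medal_fir","jar","pot","tin","glue","varnish","brush","eraser"]:
        for d in r.recognise(c,k)[:5]:
            if d["score"]<.2: continue
            x0,y0,x1,y1=d["rect"]
            z=.043 if k in("fir","house","star","heart") else .037
            print(n,k,round(d["score"],2),np.round(d["rect"]),np.round(atz(c,(x0+x1)/2,(y0+y1)/2,z),3))
E
```

```text
[ 0.27654367 -0.58772177  0.29102401] [-3.13960275e+00 -1.16897342e-04  4.39792772e-01] 0.0
top fir 0.72 [135. 207. 164. 236.] [0.495 0.233 0.043]
top fir 0.72 [139. 271. 172. 299.] [0.353 0.202 0.043]
top fir 0.46 [351. 233. 373. 254.] [ 0.479 -0.263  0.043]
top house 0.89 [202. 155. 216. 180.] [0.634 0.106 0.043]
top star 0.6 [243. 220. 262. 241.] [ 0.49  -0.008  0.043]
top heart 0.76 [347. 233. 374. 254.] [ 0.477 -0.26   0.043]
top heart 0.37 [137. 206. 166. 235.] [0.497 0.228 0.043]
top medal_fir 0.97 [139. 264. 177. 303.] [0.356 0.198 0.037]
top medal_fir 0.88 [132. 201. 172. 238.] [0.5   0.23  0.037]
top medal_fir 0.57 [136. 205. 161. 240.] [0.493 0.236 0.037]
top medal_fir 0.56 [229. 206. 275. 253.] [ 0.493 -0.008  0.037]
top jar 0.84 [300. 155. 328. 181.] [ 0.653 -0.147  0.037]
top jar 0.3 [240. 218. 263. 243.] [ 0.492 -0.007  0.037]
top pot 0.71 [203. 154. 222. 180.] [0.639 0.099 0.037]
top tin 0.64 [194. 227. 214. 247.] [0.468 0.103 0.037]
top glue 0.8 [249.  95. 278. 142.] [ 0.773 -0.017  0.037]
top glue 0.31 [344. 158. 412. 174.] [ 0.669 -0.303  0.037]
top glue 0.23 [302.
[... 1151 characters left out ...]
167.] [ 0.492 -0.128  0.037]
scene tin 0.54 [289. 196. 310. 219.] [0.473 0.115 0.037]
scene glue 0.58 [167. 199. 201. 256.] [ 0.744 -0.028  0.037]
scene glue 0.51 [209. 119. 226. 135.] [ 0.469 -0.255  0.037]
scene varnish 0.97 [241. 269. 266. 305.] [0.705 0.21  0.037]
scene varnish 0.37 [254. 175. 271. 189.] [ 0.495 -0.009  0.037]
scene varnish 0.37 [209. 118. 224. 137.] [ 0.473 -0.254  0.037]
scene brush 0.91 [146. 130. 171. 173.] [ 0.66  -0.287  0.037]
scene brush 0.67 [243. 270. 266. 307.] [0.706 0.215 0.037]
scene eraser 0.89 [307. 283. 324. 304.] [0.603 0.314 0.037]
scene eraser 0.44 [208. 118. 226. 137.] [ 0.472 -0.252  0.037]
scene eraser 0.32 [241. 270. 267. 305.] [0.705 0.211 0.037]
```

View pics/top.png

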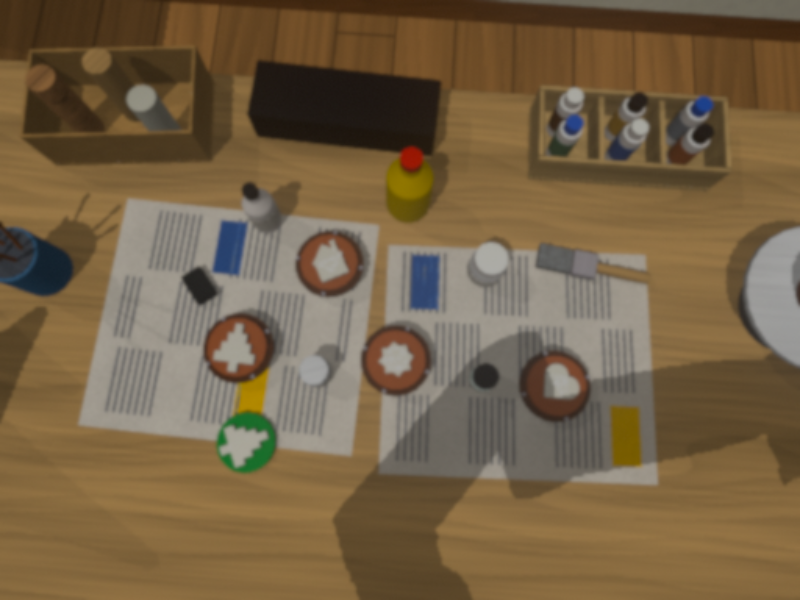

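View pics/scene.png

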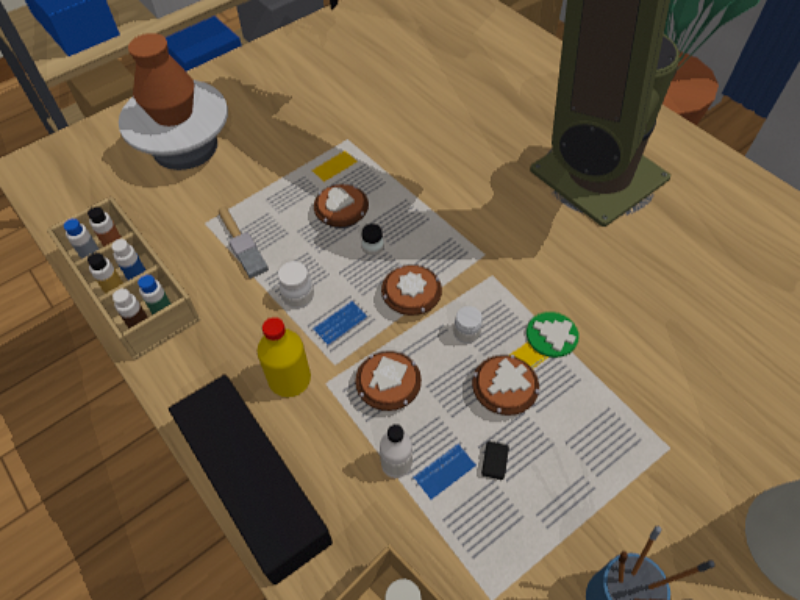

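The top view (800x600) shows the fir at (237,347), the house at (330,263), the star at (397,360) and the wet heart at (555,386). The green decoy is at (246,441). In the scene view they are at (507,383), (389,380), (411,288) and (341,205). The two views agree at z≈0.043. The current yaw keeps the gripper body clear of the tall bottles, so I'll keep it and shut the fingers.

Call:
{"method": "arm_command", "body": {"jaw": [-1, -1, -1, -1, -1], "travel": [[0.25, -0.3, 0], [0.5, -0.6, 0], [0.78, -0.93, 0], [0.78, -0.93, 0], [0.78, -0.93, 0]], "rot": [[0, 0, 0], [0, 0, 0], [0, 0, 0], [0, 0, 0], [0, 0, 0]]}}

```text
time: 1.72
eef_pos: [0.3082, -0.4691, 0.2923]
ee_rot: [3.141, 0.0, 0.442]
wrist_force: [-0.1, -1.4, 0.6]
grip_width: 0.707
grasp_force: 0.0
```

```bash
cat > go.py <<'E'
import sys;from h import *
from scipy.spatial.transform import Rotation as Ro
s=r.sense();T=np.array([float(a) for a in sys.argv[1:4]])
R=Ro.from_euler("xyz",s["ee_rot"])
print(s["time"],np.round(s["eef_pos"],4),np.round(s["ee_rot"],3),np.round(s["wrist_force"],2),s["grip_width"],"shift/0.1:",np.round(R.inv().apply(T-s["eef_pos"])/.1,2))
E
python3 go.py .494 .234 .19
```

```text
1.7167 [ 0.3082 -0.4691  0.2923] [3.141 0.    0.442] [-0.08 -1.35  0.58] 0.7072455634922498 shift/0.1: [ 4.69 -5.56  1.02]
```

Call:
{"method": "arm_command", "body": {"jaw": [-1, -1, -1, -1], "travel": [[0.25, -0.3, 0], [0.5, -0.6, 0], [0.78, -0.93, 0], [0.78, -0.93, 0]], "rot": [[0, 0, 0], [0, 0, 0], [0, 0, 0], [0, 0, 0]]}}

```text
time: 2.05
eef_pos: [0.3397, -0.35, 0.2924]
ee_rot: [-3.141, -0.002, 0.443]
wrist_force: [0.6, -0.4, -0.2]
grip_width: 0.425
grasp_force: 0.0
```

Call:
{"method": "arm_command", "body": {"jaw": [-1, -1, -1, -1], "travel": [[0.25, -0.3, 0], [0.5, -0.6, 0], [0.78, -0.93, 0], [0.78, -0.93, 0]], "rot": [[0, 0, 0], [0, 0, 0], [0, 0, 0], [0, 0, 0]]}}

```text
time: 2.38
eef_pos: [0.371, -0.2327, 0.2928]
ee_rot: [-3.141, -0.002, 0.444]
wrist_force: [-0.6, -0.9, -0.6]
grip_width: 0.145
grasp_force: 0.0
```

Call:
{"method": "arm_command", "body": {"jaw": [-1, -1, -1, -1], "travel": [[0.25, -0.3, 0], [0.5, -0.6, 0], [0.78, -0.93, 0], [0.78, -0.93, 0]], "rot": [[0, 0, 0], [0, 0, 0], [0, 0, 0], [0, 0, 0]]}}

```text
time: 2.72
eef_pos: [0.4022, -0.115, 0.2929]
ee_rot: [-3.141, -0.002, 0.446]
wrist_force: [-0.6, -1.0, -1.0]
grip_width: 0.003
grasp_force: 0.0
```

Call:
{"method": "arm_command", "body": {"jaw": [-1, -1, -1, -1], "travel": [[0.25, -0.3, 0], [0.5, -0.6, 0], [0.78, -0.93, 0], [0.78, -0.93, 0]], "rot": [[0, 0, 0], [0, 0, 0], [0, 0, 0], [0, 0, 0]]}}

```text
time: 3.05
eef_pos: [0.4332, 0.0025, 0.2929]
ee_rot: [-3.141, -0.002, 0.446]
wrist_force: [-0.3, 0.2, 0.6]
grip_width: 0.008
grasp_force: 0.0
```

Call:
{"method": "arm_command", "body": {"jaw": [-1, -1, -1, -1], "travel": [[0.25, -0.3, 0], [0.5, -0.6, 0], [0.78, -0.93, 0], [0.78, -0.93, 0]], "rot": [[0, 0, 0], [0, 0, 0], [0, 0, 0], [0, 0, 0]]}}

```text
time: 3.38
eef_pos: [0.4645, 0.1194, 0.2927]
ee_rot: [-3.14, -0.002, 0.444]
wrist_force: [0.4, 0.4, 0.3]
grip_width: 0.004
grasp_force: 0.0
```

```bash
cat > wr.py <<'E'
import sys;from h import *
from scipy.spatial.transform import Rotation as Ro
s=r.sense();c=r.camera("wrist");k=sys.argv[1]
R=Ro.from_euler("xyz",s["ee_rot"]).as_matrix();T=np.array(c["T_tool_cam"])
im=c["pixels"][:,:,::-1].copy()
for d in r.recognise(c,k)[:4]:
    if d["score"]<.2: continue
    x0,y0,x1,y1=d["rect"];v=np.array([(x0+x1)/2-c["cx"],(y0+y1)/2-c["cy"]])/c["fx"];a=np.hypot(*v)
    dr=R@T[:3,:3]@np.r_[np.sin(a)*v/a,np.cos(a)];o=R@T[:3,3]+s["eef_pos"]
    print(k,d["score"],np.round(d["rect"]),np.round(o+dr*(.043-o[2])/dr[2],4))
cv2.imwrite(sys.argv[2],im)
E
python3 wr.py fir pics/w1.png; python3 go.py .494 .234 .19
```

```text
fir 0.8 [151.  83. 202. 140.] [0.494  0.2372 0.043 ]
fir 0.72 [138. 191. 190. 237.] [0.3714 0.2041 0.043 ]
3.4833 [0.4636 0.116  0.2923] [3.141e+00 1.000e-03 4.420e-01] [-0.51  0.41 -1.06] 0.0037316754268590132 shift/0.1: [ 0.78 -0.94  1.02]
```

View pics/w1.png

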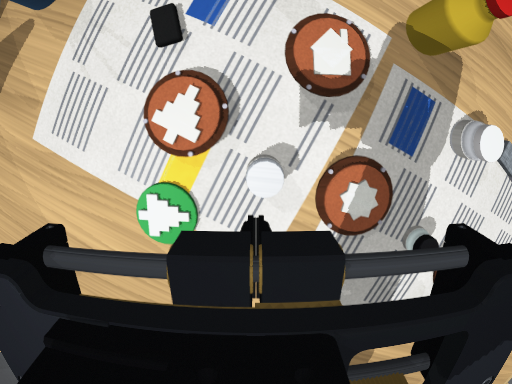

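The wrist view shows the fir at (178,112) on its brown medallion, the house at (331,52) and the star at (360,200). The decoy at (166,212) and the tin at (265,177) are clear of the fir. Three views put the fir at about (0.494, 0.235), so I'll go above it.

Call:
{"method": "arm_command", "body": {"jaw": [-1, -1, -1, -1, -1, -1, -1, -1], "travel": [[0.25, -0.3, 0], [0.5, -0.6, 0.2], [0.78, -0.95, 0.4], [0.78, -0.95, 0.7], [0.78, -0.95, 1.0], [0.78, -0.95, 1.0], [0.78, -0.95, 1.0], [0.78, -0.95, 1.0]], "rot": [[0, 0, 0], [0, 0, 0], [0, 0, 0], [0, 0, 0], [0, 0, 0], [0, 0, 0], [0, 0, 0], [0, 0, 0]]}}

```text
time: 4.15
eef_pos: [0.4941, 0.2338, 0.194]
ee_rot: [3.141, -0.002, 0.437]
wrist_force: [-0.0, 0.3, 0.4]
grip_width: 0.008
grasp_force: 0.0
```

```bash
python3 wr.py fir pics/w2.png;python3 wr.py medal_fir pics/w2.png;python3 wr.py house pics/w2.png;python3 wr.py star pics/w2.png; python3 go.py .494 .235 .127
```

```text
fir 0.71 [216. 160. 284. 234.] [0.4935 0.2402 0.043 ]
medal_fir 0.81 [208. 152. 312. 231.] [0.502  0.2355 0.043 ]
medal_fir 0.4 [252. 297. 259. 304.] [0.3998 0.1909 0.043 ]
house 0.77 [422.  92. 466. 152.] [0.6369 0.107  0.043 ]
4.55 [0.493  0.2352 0.1932] [ 3.141e+00 -1.000e-03  4.400e-01] [-0.28 -0.5  -0.02] 0.006806162165440562 shift/0.1: [0.01 0.01 0.66]
```

View pics/w2.png

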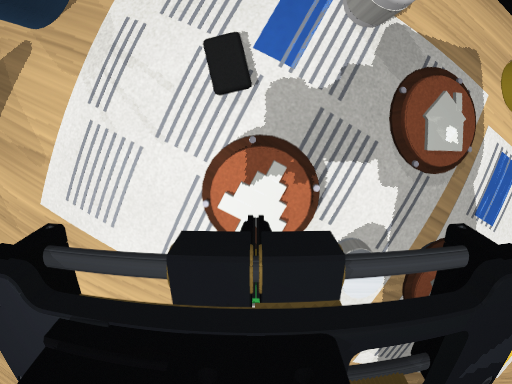

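The shut fingertips at (256,225) are over the middle of the fir. Descending to just above it.

Call:
{"method": "arm_command", "body": {"jaw": [-1, -1, -1, -1, -1, -1, -1], "travel": [[0, 0, 0.15], [0, 0, 0.3], [0, 0, 0.45], [0, 0, 0.55], [0, 0, 0.64], [0, 0, 0.64], [0, 0, 0.64]], "rot": [[0, 0, 0], [0, 0, 0], [0, 0, 0], [0, 0, 0], [0, 0, 0], [0, 0, 0], [0, 0, 0]]}}

```text
time: 5.13
eef_pos: [0.4926, 0.2352, 0.1281]
ee_rot: [-3.142, 0.001, 0.44]
wrist_force: [-0.9, 0.5, 0.5]
grip_width: 0.008
grasp_force: 0.0
```

Call:
{"method": "arm_command", "body": {"jaw": [-1, -1, -1, -1, -1, -1], "travel": [[0, 0, 0.01], [0, 0, 0.02], [0, 0, 0.03], [0, 0, 0.04], [0, 0, 0.05], [0, 0, 0.05]], "rot": [[0, 0, 0], [0, 0, 0], [0, 0, 0], [0, 0, 0], [0, 0, 0], [0, 0, 0]]}}

```text
time: 5.63
eef_pos: [0.4927, 0.2351, 0.1231]
ee_rot: [-3.142, 0.0, 0.44]
wrist_force: [-0.7, -0.3, 0.2]
grip_width: 0.003
grasp_force: 0.0
```

Call:
{"method": "arm_command", "body": {"jaw": [-1, -1, -1, -1, -1], "travel": [[0, 0, 0.01], [0, 0, 0.02], [0, 0, 0.03], [0, 0, 0.04], [0, 0, 0.05]], "rot": [[0, 0, 0], [0, 0, 0], [0, 0, 0], [0, 0, 0], [0, 0, 0]]}}

```text
time: 6.05
eef_pos: [0.4928, 0.2352, 0.1184]
ee_rot: [3.142, 0.0, 0.44]
wrist_force: [-0.2, -0.2, 2.3]
grip_width: 0.007
grasp_force: 1.0
```

Call:
{"method": "arm_command", "body": {"jaw": [-1, -1, -1], "travel": [[0, 0, 0.01], [0, 0, 0.02], [0, 0, 0.02]], "rot": [[0, 0, 0], [0, 0, 0], [0, 0, 0]]}}

```text
time: 6.3
eef_pos: [0.4928, 0.2352, 0.1161]
ee_rot: [3.142, -0.0, 0.44]
wrist_force: [-0.8, -1.2, 0.8]
grip_width: 0.005
grasp_force: 0.3
```

Call:
{"method": "arm_command", "body": {"jaw": [-1, -1], "travel": [[0, 0, 0.006], [0, 0, 0.012]], "rot": [[0, 0, 0], [0, 0, 0]]}}

```text
time: 6.47
eef_pos: [0.4928, 0.2352, 0.1151]
ee_rot: [3.142, -0.0, 0.44]
wrist_force: [0.2, -0.7, 1.0]
grip_width: 0.002
grasp_force: 1.0
```

Call:
{"method": "arm_command", "body": {"jaw": [-1, -1, -1, -1, -1], "travel": [[0, 0, -0.02], [0, 0, -0.15], [0, 0, -0.4], [0, 0, -0.75], [0, 0, -0.75]], "rot": [[0, 0, 0], [0, 0, 0], [0, 0, 0], [0, 0, 0], [0, 0, 0]]}}

```text
time: 6.88
eef_pos: [0.4963, 0.2365, 0.1983]
ee_rot: [3.14, -0.013, 0.44]
wrist_force: [1.4, 0.7, 1.8]
grip_width: 0.005
grasp_force: 0.0
```

```bash
python3 go.py .636 .108 .19
```

```text
6.8833 [0.4963 0.2365 0.1983] [ 3.14  -0.013  0.44 ] [1.43 0.66 1.82] 0.0048484163447035196 shift/0.1: [0.72 1.76 0.09]
```

Call:
{"method": "arm_command", "body": {"jaw": [-1, -1, -1, -1], "travel": [[0.12, 0.25, 0], [0.25, 0.55, 0], [0.38, 0.88, 0], [0.38, 0.88, 0]], "rot": [[0, 0, 0], [0, 0, 0], [0, 0, 0], [0, 0, 0]]}}

```text
time: 7.22
eef_pos: [0.5683, 0.1687, 0.1919]
ee_rot: [3.139, -0.004, 0.436]
wrist_force: [-0.8, 0.5, 0.5]
grip_width: 0.006
grasp_force: 0.0
```

Call:
{"method": "arm_command", "body": {"jaw": [-1, -1, -1, -1, -1, -1, -1], "travel": [[0.12, 0.25, 0], [0.25, 0.55, 0], [0.38, 0.88, 0], [0.38, 0.88, 0], [0.38, 0.88, 0], [0.38, 0.88, 0], [0.38, 0.88, 0]], "rot": [[0, 0, 0], [0, 0, 0], [0, 0, 0], [0, 0, 0], [0, 0, 0], [0, 0, 0], [0, 0, 0]]}}

```text
time: 7.8
eef_pos: [0.6356, 0.1092, 0.1901]
ee_rot: [-3.141, 0.0, 0.441]
wrist_force: [0.1, 0.1, 0.4]
grip_width: 0.006
grasp_force: 0.0
```

```bash
python3 wr.py house pics/w3.png; python3 wr.py medal_house pics/w3.png; python3 go.py .636 .108 .127
```

```text
house 0.66 [230. 164. 293. 229.] [0.6401 0.1072 0.043 ]
8.0 [0.6358 0.1091 0.1902] [-3.142 -0.     0.441] [0.4  0.02 0.83] 0.0028352547247763034 shift/0.1: [-0.    0.01  0.63]
```

View pics/w3.png

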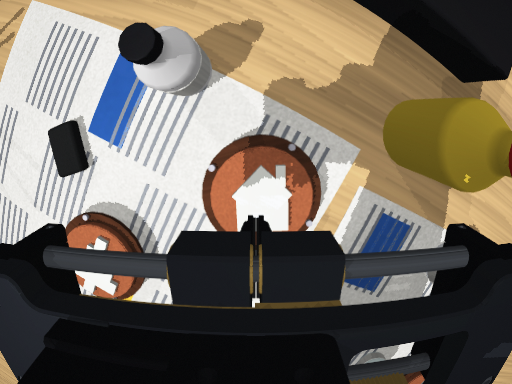

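The fingertips at (256,225) are over the house (264,197). The varnish bottle at (160,55) and the glue at (445,140) are clear.

Call:
{"method": "arm_command", "body": {"jaw": [-1, -1, -1, -1, -1, -1, -1, -1], "travel": [[0, 0, 0.15], [0, 0, 0.3], [0, 0, 0.45], [0, 0, 0.55], [0, 0, 0.62], [0, 0, 0.65], [0, 0, 0.65], [0, 0, 0.65]], "rot": [[0, 0, 0], [0, 0, 0], [0, 0, 0], [0, 0, 0], [0, 0, 0], [0, 0, 0], [0, 0, 0], [0, 0, 0]]}}

```text
time: 8.67
eef_pos: [0.6367, 0.1083, 0.1252]
ee_rot: [3.142, -0.0, 0.44]
wrist_force: [-0.1, -0.5, -0.1]
grip_width: 0.005
grasp_force: 0.0
```

Call:
{"method": "arm_command", "body": {"jaw": [-1, -1, -1, -1, -1, -1, -1], "travel": [[0, 0, 0.01], [0, 0, 0.02], [0, 0, 0.03], [0, 0, 0.04], [0, 0, 0.05], [0, 0, 0.06], [0, 0, 0.07]], "rot": [[0, 0, 0], [0, 0, 0], [0, 0, 0], [0, 0, 0], [0, 0, 0], [0, 0, 0], [0, 0, 0]]}}

```text
time: 9.25
eef_pos: [0.6366, 0.1083, 0.1185]
ee_rot: [3.141, -0.001, 0.44]
wrist_force: [-0.3, 0.5, 1.2]
grip_width: 0.005
grasp_force: 1.0
```

Call:
{"method": "arm_command", "body": {"jaw": [-1, -1, -1, -1], "travel": [[0, 0, 0.01], [0, 0, 0.02], [0, 0, 0.03], [0, 0, 0.03]], "rot": [[0, 0, 0], [0, 0, 0], [0, 0, 0], [0, 0, 0]]}}

```text
time: 9.58
eef_pos: [0.6366, 0.1083, 0.115]
ee_rot: [3.141, -0.0, 0.44]
wrist_force: [1.4, -0.0, 0.7]
grip_width: 0.002
grasp_force: 0.5
```

Call:
{"method": "arm_command", "body": {"jaw": [-1, -1, -1, -1, -1, -1], "travel": [[0, 0, -0.02], [0, 0, -0.15], [0, 0, -0.4], [0, 0, -0.65], [0, 0, -0.75], [0, 0, -0.75]], "rot": [[0, 0, 0], [0, 0, 0], [0, 0, 0], [0, 0, 0], [0, 0, 0], [0, 0, 0]]}}

```text
time: 10.08
eef_pos: [0.6384, 0.1085, 0.1947]
ee_rot: [3.139, -0.007, 0.44]
wrist_force: [1.0, 0.2, 0.6]
grip_width: 0.005
grasp_force: 0.0
```

Call:
{"method": "arm_command", "body": {"jaw": [-1, -1, -1, -1], "travel": [[-0.3, 0.07, 0], [-0.6, 0.15, 0], [-0.9, 0.22, 0], [-0.9, 0.22, 0]], "rot": [[0, 0, 0], [0, 0, 0], [0, 0, 0], [0, 0, 0]]}}

```text
time: 10.42
eef_pos: [0.5598, 0.0481, 0.187]
ee_rot: [-3.139, 0.007, 0.438]
wrist_force: [0.4, -0.3, -0.6]
grip_width: 0.005
grasp_force: 0.0
```

Call:
{"method": "arm_command", "body": {"jaw": [-1, -1, -1, -1, -1, -1, -1], "travel": [[-0.3, 0.07, 0], [-0.6, 0.15, 0], [-0.89, 0.21, 0], [-0.89, 0.21, 0], [-0.89, 0.21, 0], [-0.89, 0.21, 0], [-0.89, 0.21, 0]], "rot": [[0, 0, 0], [0, 0, 0], [0, 0, 0], [0, 0, 0], [0, 0, 0], [0, 0, 0], [0, 0, 0]]}}

```text
time: 11.0
eef_pos: [0.4936, -0.0064, 0.19]
ee_rot: [-3.141, -0.0, 0.44]
wrist_force: [1.1, -0.3, -0.0]
grip_width: 0.003
grasp_force: 0.0
```

```bash
python3 wr.py star pics/w4.png; python3 wr.py medal_star pics/w4.png; python3 go.py .493 -.007 .125
```

```text
star 0.76 [230. 172. 291. 228.] [ 0.4952 -0.0087  0.043 ]
medal_star 0.75 [209. 146. 309. 230.] [ 0.5043 -0.0034  0.043 ]
11.2 [ 0.4933 -0.0064  0.19  ] [-3.141  0.     0.441] [ 0.31 -0.26  0.55] 0.0012567581738324176 shift/0.1: [-0.01  0.    0.65]
```

View pics/w4.png

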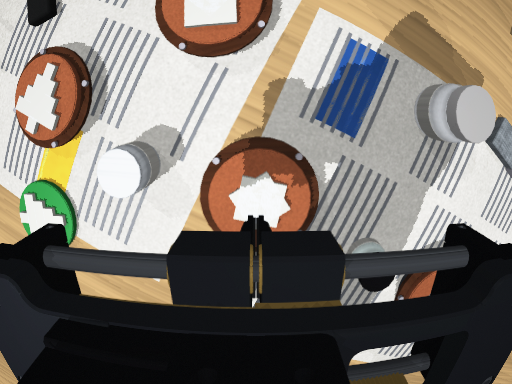

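The fingertips at (256,225) are over the star (260,200), and the fir and house medallions lie in place. Pressing the star next, then lifting clear.

Call:
{"method": "arm_command", "body": {"jaw": [-1, -1, -1, -1, -1, -1, -1, -1], "travel": [[0, 0, 0.15], [0, 0, 0.3], [0, 0, 0.45], [0, 0, 0.55], [0, 0, 0.62], [0, 0, 0.65], [0, 0, 0.65], [0, 0, 0.65]], "rot": [[0, 0, 0], [0, 0, 0], [0, 0, 0], [0, 0, 0], [0, 0, 0], [0, 0, 0], [0, 0, 0], [0, 0, 0]]}}

```text
time: 11.87
eef_pos: [0.4932, -0.0068, 0.1255]
ee_rot: [3.141, -0.001, 0.44]
wrist_force: [1.1, 0.4, 0.2]
grip_width: 0.008
grasp_force: 0.0
```

Call:
{"method": "arm_command", "body": {"jaw": [-1, -1, -1, -1, -1, -1, -1], "travel": [[0, 0, 0.01], [0, 0, 0.02], [0, 0, 0.03], [0, 0, 0.04], [0, 0, 0.05], [0, 0, 0.06], [0, 0, 0.07]], "rot": [[0, 0, 0], [0, 0, 0], [0, 0, 0], [0, 0, 0], [0, 0, 0], [0, 0, 0], [0, 0, 0]]}}

```text
time: 12.45
eef_pos: [0.493, -0.0069, 0.1183]
ee_rot: [3.141, -0.0, 0.44]
wrist_force: [-0.8, -0.2, 1.5]
grip_width: 0.006
grasp_force: 1.0
```

Call:
{"method": "arm_command", "body": {"jaw": [-1, -1, -1, -1], "travel": [[0, 0, 0.01], [0, 0, 0.02], [0, 0, 0.03], [0, 0, 0.03]], "rot": [[0, 0, 0], [0, 0, 0], [0, 0, 0], [0, 0, 0]]}}

```text
time: 12.78
eef_pos: [0.4929, -0.0069, 0.1149]
ee_rot: [3.141, -0.0, 0.44]
wrist_force: [0.6, -0.2, 0.6]
grip_width: 0.008
grasp_force: 0.5
```

Call:
{"method": "arm_command", "body": {"jaw": [-1, -1, -1, -1, -1, -1, -1], "travel": [[0, 0, -0.02], [0, 0, -0.15], [0, 0, -0.4], [0, 0, -0.7], [0, 0, -1], [0, 0, -1], [0, 0, -1]], "rot": [[0, 0, 0], [0, 0, 0], [0, 0, 0], [0, 0, 0], [0, 0, 0], [0, 0, 0], [0, 0, 0]]}}

```text
time: 13.37
eef_pos: [0.4939, -0.0069, 0.2174]
ee_rot: [3.139, -0.004, 0.44]
wrist_force: [-0.1, -0.2, -0.6]
grip_width: 0.006
grasp_force: 0.0
```

```bash
python3 wr.py star pics/w5.png; python3 - <<'E'
from h import *
c=r.camera("scene");cv2.imwrite("pics/s2.png",cv2.resize(c["pixels"][90:290,150:410,::-1],(780,600)))
E
```

```text
star 0.74 [233. 165. 284. 216.] [ 0.497  -0.0079  0.043 ]
```

View pics/s2.png

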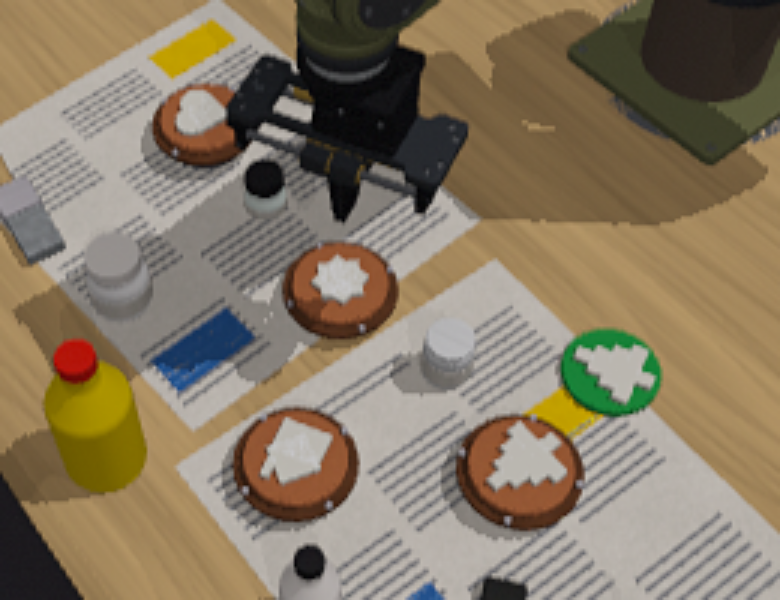

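The scene crop shows the star (340,288), house (296,462) and fir (520,470) medallions flat in place. The heart (205,120) and the other items haven't moved, and the gripper is clear.

```bash
python3 -c "
from cell import r
print(r.close_job())"
```

```text
the job is handed in; nothing more can be done
None
```

I touched the fir, house and star in that order, with each fingertip sinking about 6 mm below the figure's starting height. The heart and the jars, bottles and tools were left alone, and I handed the job in without seeing the verdict.

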